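Unhitch the cargo trailer from the bench ball and hold its tongue up

TASK

The little cargo trailer's tyre is mended and it has to come off the ball post on the bench. Pull the upright latch handle on the side of its coupler all the way out, sideways, against the spring, and with the latch drawn lift the tongue off the ball without forcing it. Finish while still holding the tongue up in the gripper, still, with the coupler about 10 cm above where it sat, so that I can wipe and grease the ball; leave everything else on the table where it lies.

Things in the scene. Friction and masses are not known exactly. Their poses are not given: they have to be found in the camera images.
- ball_center (a point): Centre of the hitch ball: a plain steel ball of 30 mm diameter on a neck of 14 mm and a stout post with a 100 mm square foot plate bolted to the table; the ball's centre is 100 mm above the table. It never moves.
- ball_post: The post that carries the ball: foot plate 100 x 100 x 8 mm, origin on the table under the ball's centre. Fixed.
- coupler: Pressed-steel coupler on the end of the trailer's tongue, seated over the ball: 50 mm wide (x), 66 mm long (y), domed top 31 mm above its origin. Origin: centre of the ball socket. +x points sideways to the latch handle and is the way the latch is pulled; +y to the nose, so the tongue runs off along -y; z up. On its +x side a lower latch box reaches to x = 56 mm, its top 4 mm below the origin.
- coupler_seat (a point): Centre of the ball socket in the coupler, same point and axes as coupler; its height tells how far the coupler is raised (100 mm above the table when seated).
- tongue (a joint): Angle of the tongue about its pivot bolt, rad: 0 seated, growing as the coupler rises (to 1.2). The pivot axis is level, along the coupler's x, as high as the ball's centre and 280 mm from it along the coupler's -y: all on the coupler swings up on a circle about it, tilting (10 cm of lift is 0.365 rad). The tongue, a 30 mm square tube, falls when let go; holding it at the coupler takes 5 to 9 N.
- latch (a joint): How far the latch is drawn, m: 0 shut, 0.020 out at its stop. It slides along the coupler's +x and rises with the coupler. A spring pushes it shut, 6 N at 0 to 14 N at the stop, and snaps it shut when let go. While shut its fork sits under the ball and locks the tongue down; it is clear from 0.017 on, so draw it right out. The tongue can be lifted by the drawn handle itself.
- latch_grip (a point): Point to grip on the latch handle, an upright flat steel bar 10 mm thick (coupler's x), 26 mm wide (y). The point is in the middle of the bar, 17 mm below its top; shut and seated it is at (67, 0, 45) mm in the coupler's frame, 145 mm above the table; the bar spans 74 to 162 mm above the table, 37 mm clear of the housing. Moves with latch and tongue; axes as the coupler's.
- trailer: The green two-wheeled cargo trailer (wheels 200 mm, deck with a low wooden box, top at 199 mm), chocked and immovable. Origin on the table under the ball; the trailer lies along its -y: pivot bolt of the tongue at y = -280 mm, frame and wheels (400 mm wide over all) from y = -310 to -660 mm.
- radio: Bystander: old grey radio, 75 x 230 mm, 160 mm high over its carrying handle, one chunky black knob on its front. Origin under its centre. Leave alone.
- tyre_lever: Bystander: flat steel tyre lever, 205 x 18 mm, 10 mm high, lying beside the tongue. Origin under its middle. Leave alone.
- nozzle: Bystander: blue plastic pump nozzle with thumb lever, 90 x 22 mm, 30 mm high. Origin under its middle. Leave alone.
- freewheel: Bystander: rusted iron freewheel, 76 mm across, 17 mm high, lying flat. Origin under its centre. Leave alone.
- stem: Bystander: chrome handlebar stem lying on its side, about 140 x 110 mm, 30 mm high. Origin under the quill tube's middle. Leave alone.
- patch_tin: Bystander: round patch tin, 75 mm across, 26 mm high. Origin under its centre. Leave alone.
- spanner: Bystander: steel spanner, 180 mm long and 8 mm high, lying flat on the latch side of the tongue. Origin under its middle. Leave alone.
Mind the look-alikes: they are no part of the job. There is more than one size of the ball_post; the one meant has the size given above.

How it is judged:
By the outcome, as a careful person would: the job done as asked, in the order asked, and still so for the second after the job is handed in, while the arm keeps its last pose, push and grip.
It also fails if it takes over 35 s, if anything falls off the work surface, if the arm or the gripper's body presses on something with over 40 N, if the wrist force passes 120 N, or if a joint passes its speed limit or range.

ROBOT

A 6-joint arm with a two-finger parallel gripper is mounted at the origin on the work surface. World frame = base frame: x ahead of the robot, y to its left, z up, the work surface at z = 0. Lengths are in m, angles in rad, forces in N, time in s.
With the tool pointing down it reaches from about 0.35 to 0.875 m from the base axis. Payload 15.5 kg.
Tool frame: the origin (TCP) lies midway between the tips of the shut fingers; the grasp point (between the pads) lies 19 mm behind it; z points along the fingers, y is the line along which they close (so a half turn about z gives the same grasp; the last joint's range is limited). The gripper opens to 85 mm and grips with 20 to 120 N. Pads are 22 mm wide; open, the fingers measure 114 mm over their backs; the gripper's body (76 mm by 85 mm) begins 54 mm behind the grasp point. The pads swing forward as they close: fully open they stand 13 mm farther back than shut.
Start: joints at [-1.278, 0.494, 1.345, -0, 1.302, -0.096], TCP at [0.236, -0.579, 0.231] pointing down, gripper open.
Joint ranges: [-2.91, 2.91], [-0.82, 2.16], [0.22, 2.67], [-1.22, 4.37], [0.12, 2.79], [-3.08, 3.08]. Speed limits (rad/s): [1.89, 1.89, 2.57, 3.01, 3.01, 3.01].

INTERFACE

Orientations are given as a unit quaternion [x, y, z, w].
In Python, from bench import sense, imaging, r, nets gives the robot as it stands.
- The arm moves only by the shell command python3 -m jog 'ROWS'. ROWS is JSON, a list of rows, each a list of 3 entries, a list of its own where there are three numbers: the shift along the tool's x, y, z in m, then the turn about the tool's z in rad, then the finger opening in m, from 0 to 0.0854. A call has 1 to 20 rows; each row is the pose to reach, as a shift and turn from the pose commanded when the call began, along the tool's axes at that moment; what a row does not reach only later rows make up. A row lasts 1/10 s, in which the tool goes at most 50 mm and 8.59 degrees, less where a joint would pass 70% of its speed; a pose out of reach is approached as far as the arm can. A call with a gripper value outside its range is refused whole. The fingers move at their own pace and stop on an object; the grip force is fixed at half the most. Time passes only in rows, so rows that repeat a pose let the fingers close. It gives the time, the measured TCP pose, the force, the opening and the grip force at its end, in the units of the state.
- sense(): the state, without advancing time (a new reading comes with each control period).
- imaging.capture(name): name is "scene" or "top" or "wrist"; returns the picture (480x640x3 uint8, blue, green, red); there is no depth.
- imaging.camera_params(name): a dict with "camera_matrix" (3x3 intrinsics, pixels), "origin" and "attitude" of the camera in the world; the wrist camera has in their place "T_tool_cam" (4x4, takes a point from camera to tool coordinates, whose origin is the TCP and whose axes are the flange's). Camera axes: x right, y up, looking along -z (the intrinsics and any distortion apply to the point x, -y, -z); pixel columns grow to the right and rows downward; lengths in m; the calibration is good to about 2 mm. A picture is of the moment at which its call begins: read the wrist's pose just before it. camera_params takes no time and is no camera call.
- r.job_done(): hands the job in; it is judged then, once.
Trained networks look in the newest picture that a camera, given by its name, has taken for a name from the list of things; names that differ only in an ending like _2 or _b are one class to them, and where a whole thing is asked for, a point or a joint stands for the part that bears it (a point fixed in the world has none). Each returns a list of dicts, best first, with "p" (0 to 1); they miss things now and then, are a little off and sometimes report something else, mostly with a low value. They report only what shows in the picture. A call takes as long as a camera call. They do not tell look-alikes from the thing itself.
- nets.masks_of(camera, thing): "pixels" (480x640 bool, what is visible of it) and "pixel" ([column, row] in pixels, amid what is visible of it).
The state is a dict: "t": time; "joints": joint angles; "qvel": joint speeds; "effort": joint torques, N m; "eef_pos": TCP position; "ee_rot": TCP orientation; "ft_force": force on the tool from outside, world axes, zero at the start; "wrist_torque": the same for the moment, N m; "width": opening from 0.0 (shut) to 1.0 (fully open); "grasp_force": force on a finger pad.
Only numpy, scipy, OpenCV 4.12 (cv2) and the standard library are available. Lean on these libraries where they do the work, as an engineer would, in place of code of your own. Each camera call takes 0.05 s, during which the arm holds its last target. There are 200 camera calls.

## Working session

There is one attempt and no reset: what is moved stays moved. The work goes in short steps, Python scripts to look and compute and a shell command to move; the robot and the scene stay as the last step left them, time stands still between calls to the robot, and variables do not carry over. Pictures are saved under pics/ and viewed, at most 10 in all, crops included, and the job is handed in when it is done.

```bash
mkdir -p pics; python3 - <<'E'
from bench import sense, imaging, r, nets
import cv2,numpy as np
s=sense();print({k:np.round(v,3).tolist() for k,v in s.items()})
a=imaging.capture("scene");b=imaging.capture("top")
cv2.imwrite("pics/scene.png",a);cv2.imwrite("pics/top.png",b)
for c in("scene","top","wrist"):print(c,imaging.camera_params(c))
for c in("scene","top"):
  for t in("latch_grip","coupler","ball_post","trailer"):
    for d in nets.masks_of(c,t):
      ys,xs=np.nonzero(d["pixels"]);print(c,t,round(d["p"],2),d["pixel"],xs.min(),xs.max(),ys.min(),ys.max())
E
```

```text
{'t': 0.0, 'joints': [-1.278, 0.494, 1.346, 0.0, 1.302, -0.095], 'qvel': [-0.0, -0.001, -0.001, 0.001, 0.001, -0.0], 'effort': [0.003, -88.214, -38.386, 0.0, 0.01, 0.0], 'eef_pos': [0.236, -0.578, 0.231], 'ee_rot': [0.981, 0.193, -0.0, -0.001], 'ft_force': [-0.831, -1.091, 0.32], 'wrist_torque': [0.022, -0.019, 0.004], 'grasp_force': 0.0, 'width': 1.0}
scene {'camera_matrix': array([[562.92303641,   0.        , 315.72336464],
       [  0.        , 562.92303641, 243.78284055],
       [  0.        ,   0.        ,   1.        ]]), 'origin': array([1.13562004, 0.96798141, 0.75860787]), 'attitude': array([0.15397393, 0.44184429, 0.842206  , 0.2678707 ])}
top {'camera_matrix': array([[614.85912077,   0.        , 319.9702699 ],
       [  0.        , 614.85912077, 232.40203873],
       [  0.        ,   0.        ,   1.        ]]), 'origin': array([0.39205654, 0.18381966, 1.24699181]), 'attitude': array([ 0.05295603, -0.04769522, -0.69853986,  0.71201327])}
wrist {'camera_matrix': array([[361.54491625,   0.        , 319.97032197],
       [  0.        , 361.54491625, 239.04505078],
       [  0
[... 402 characters left out ...]
e latch_grip 0.69 [306.2, 231.7] 299 311 212 249
scene coupler 0.7 [292.0, 212.7] 202 334 188 249
scene ball_post 0.82 [320.9, 195.1] 283 354 149 215
scene ball_post 0.61 [292.6, 346.7] 243 347 279 388
scene ball_post 0.59 [249.6, 225.2] 215 288 213 236
scene ball_post 0.56 [315.4, 258.9] 286 345 242 277
scene trailer 0.85 [135.6, 190.8] 31 334 116 268
top latch_grip 0.63 [337.4, 228.3] 328 341 220 236
top coupler 0.61 [389.3, 233.9] 329 490 171 279
top ball_post 0.89 [451.3, 340.3] 409 488 303 381
top ball_post 0.66 [348.0, 281.9] 326 375 246 289
top ball_post 0.62 [252.3, 166.1] 213 287 130 203
top ball_post 0.44 [389.3, 230.2] 328 491 171 279
top trailer 0.73 [549.8, 138.2] 328 639 15 279
```

View pics/scene.png

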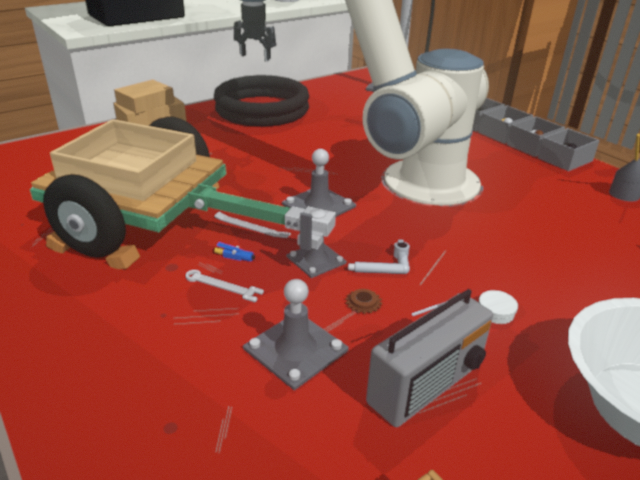

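View pics/top.png

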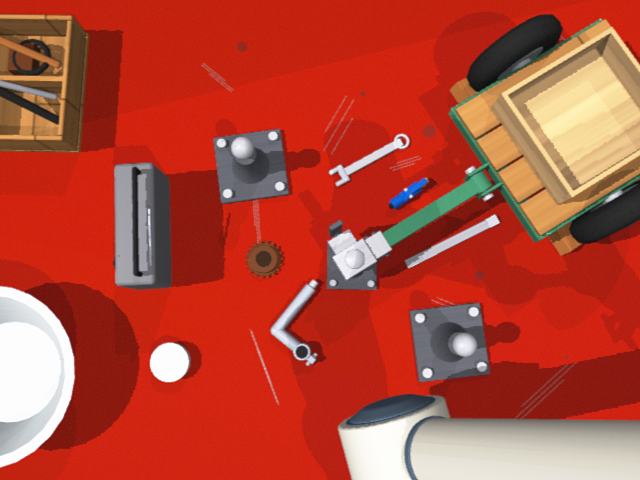

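The trailer's coupler sits on a post at top (352,258), with the handle at (337,228). The free posts at top (250,165) and (451,340) are look-alikes with nothing on them. The one meant is the post under the coupler. I'll confirm it in an enlarged crop.

```bash
cat > h.py <<'E'
import numpy as np,cv2
from scipy.spatial.transform import Rotation as R
from bench import sense, imaging, r, nets
def cam(c,s=None):
    p=imaging.camera_params(c);K=p["camera_matrix"]
    if c=="wrist":
        T=np.eye(4);s=s or sense();T[:3,:3]=R.from_quat(s["ee_rot"]).as_matrix();T[:3,3]=s["eef_pos"]
        T=T@p["T_tool_cam"];return K,T[:3,3],T[:3,:3]
    return K,np.array(p["origin"]),R.from_quat(p["attitude"]).as_matrix()
def proj(C,X):
    K,o,A=C;q=(np.atleast_2d(X)-o)@A*[1,-1,-1];q=q@K.T;return q[:,:2]/q[:,2:]
def onz(C,uv,z):
    K,o,A=C;d=A@(np.linalg.solve(K,[*uv,1])*[1,-1,-1]);return o+d*(z-o[2])/d[2]
E
python3 - <<'E'
from h import *
a=cv2.imread("pics/top.png")[160:300,310:500];b=cv2.imread("pics/scene.png")[170:290,190:360]
cv2.imwrite("pics/crop.png",np.vstack([cv2.resize(a,(760,560))[:340,:680],cv2.resize(b,None,fx=4,fy=4,)[60:320,:680]]))
T=cam("top")
for n,uv,z in(("dome",(354,258),.131),("handletop",(336,227),.162)):print(n,onz(T,uv,z))
E
```

```text
dome [0.50608937 0.13079651 0.131     ]
handletop [0.55787211 0.16502666 0.162     ]
```

View pics/crop.png

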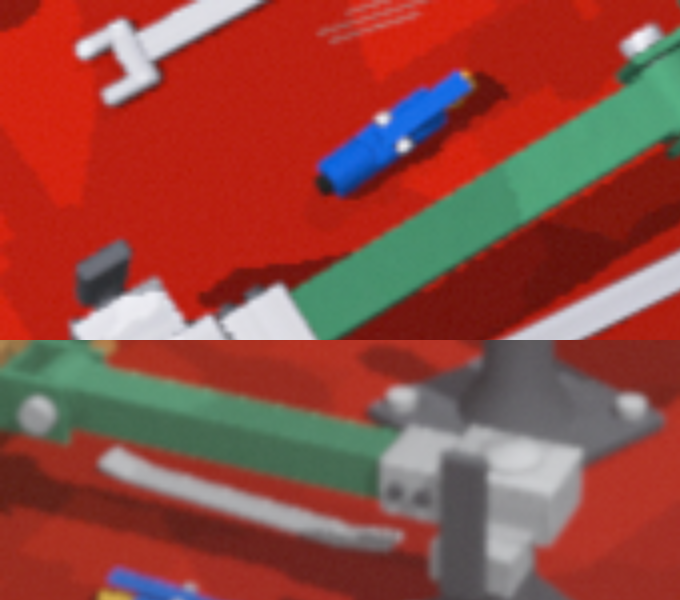

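The crop shows the coupler's dome, the dark upright latch bar beside it (bar's top face at top px (336,225)), and the green tongue running to the trailer. This is the hitched post, and the free ones are not part of the job. Next I'll work out the heading.

```bash
python3 - <<'E'
from h import *
from scipy.optimize import least_squares
T=cam("top");S=cam("scene")
for a,b in(((382.5,232.5),(465,182)),((392.5,244.5),(477.5,192.5))):
    d=onz(T,a,.115)-onz(T,b,.115);print("edge yaw(y axis)",np.degrees(np.arctan2(d[1],d[0]))-90)
P=np.array([[0,0,.131],[.067,0,.162],[.067,0,.162],[0,0,.131]])
# scene: handle top centre crop(465,453)-> , dome (518,455)
hs=(190+465/4,170+(453-340+60)/4);ds=(190+518/4,170+(455-340+60)/4)
def w(p):
    c,s=np.cos(p[2]),np.sin(p[2]);return P@np.array([[c,s,0],[-s,c,0],[0,0,1]])+[p[0],p[1],0]
def f(p):
    X=w(p);return np.r_[proj(T,X[:2])-[[354,258],[336,225]],proj(S,X[2:])-[hs,ds]].ravel()
q=least_squares(f,[.5,.13,.6]);print(q.x,np.degrees(q.x[2]),q.fun.round(1));print(w(q.x)[1])
s=sense();print(R.from_quat(s["ee_rot"]).as_matrix().round(3))
E
```

```text
edge yaw(y axis) 32.60279910890337
edge yaw(y axis) 32.48882116903188
[0.50416737 0.13226379 0.52795223] 30.24943474568782 [-0.8  1.  -0.5 -0.3 -0.5  0.6 -1.1 -2.1]
[0.56204468 0.16601607 0.162     ]
[[ 0.926  0.378 -0.   ]
 [ 0.378 -0.926  0.   ]
 [ 0.    -0.    -1.   ]]
```

```bash
python3 -m jog '[[[0,0,-0.05],0,0.035],[[0,0,-0.1],0,0.035],[[0.58,-0.57,-0.08],-1.74,0.035],[[0.58,-0.57,-0.08],-1.74,0.035],[[0.58,-0.57,-0.08],-1.74,0.035],[[0.58,-0.57,-0.08],-1.74,0.035],[[0.58,-0.57,-0.08],-1.74,0.035],[[0.58,-0.57,-0.08],-1.74,0.035],[[0.58,-0.57,-0.08],-1.74,0.035],[[0.58,-0.57,-0.08],-1.74,0.035],[[0.58,-0.57,-0.08],-1.74,0.035],[[0.58,-0.57,-0.08],-1.74,0.035],[[0.58,-0.57,-0.08],-1.74,0.035],[[0.58,-0.57,-0.08],-1.74,0.035],[[0.58,-0.57,-0.08],-1.74,0.035],[[0.58,-0.57,-0.08],-1.74,0.035],[[0.58,-0.57,-0.08],-1.74,0.035],[[0.58,-0.57,-0.08],-1.74,0.035],[[0.58,-0.57,-0.08],-1.74,0.035],[[0.58,-0.57,-0.08],-1.74,0.035]]'
```

```text
t: 2.5
eef_pos: [0.558, 0.1702, 0.3108]
ee_rot: [0.484, 0.875, -0.0, -0.0]
ft_force: [-0.7, -0.2, -0.0]
width: 0.414
grasp_force: 0.0
```

```bash
python3 - <<'E'
from h import *
s=sense();a=imaging.capture("wrist");C=cam("wrist",s)
v=a.copy()
def w(x,y,yaw,P):
    c,q=np.cos(yaw),np.sin(yaw);return np.array(P)@np.array([[c,q,0],[-q,c,0],[0,0,1]])+[x,y,0]
for yaw,col in((np.radians(32),(0,255,255)),):
    P=[[.067+i*.005,j*.013,.162] for i,j in((-1,-1),(1,-1),(1,1),(-1,1))]
    p=proj(C,w(.5042,.1323,yaw,P));print(p.round(1).tolist());cv2.polylines(v,[p.round().astype(int)],True,col)
for d in nets.masks_of("wrist","latch_grip"):
    ys,xs=np.nonzero(d["pixels"]);print(round(d["p"],2),d["pixel"],xs.min(),xs.max(),ys.min(),ys.max())
print(R.from_quat(s["ee_rot"]).as_matrix().round(3),s["width"],s["t"])
cv2.imwrite("pics/w1.png",v);cv2.imwrite("pics/w1raw.png",a)
E
```

```text
[[315.8, 241.7], [327.7, 241.7], [327.9, 211.2], [315.7, 211.1]]
0.86 [318.2, 221.2] 313 326 200 245
[[-0.531  0.848 -0.   ]
 [ 0.848  0.531  0.   ]
 [ 0.    -0.    -1.   ]] 0.4140586033437408 2.5
```

View pics/w1.png

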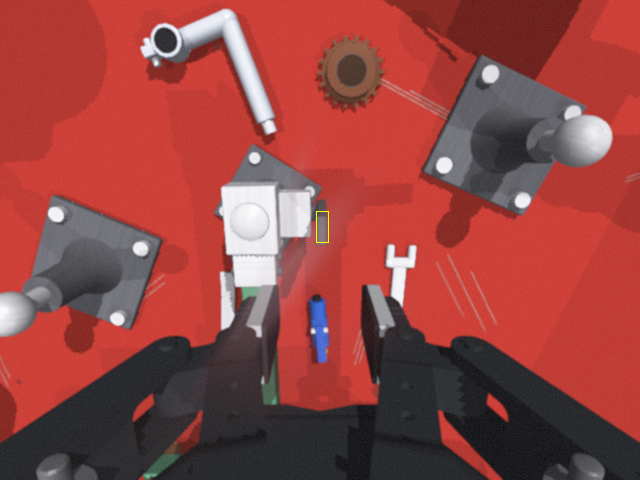

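The view shows the coupler square to the tool axes, with its dome at (249,222), and the latch bar under the yellow box at about (320,226). The fingertips straddle it. I'll enlarge the bar to refine the position.

```bash
python3 - <<'E'
import cv2
a=cv2.imread("pics/w1raw.png")[165:275,210:350];cv2.imwrite("pics/w1c.png",cv2.resize(a,None,fx=5,fy=5,interpolation=cv2.INTER_CUBIC))
E
```

```text
(no output)
```

View pics/w1c.png

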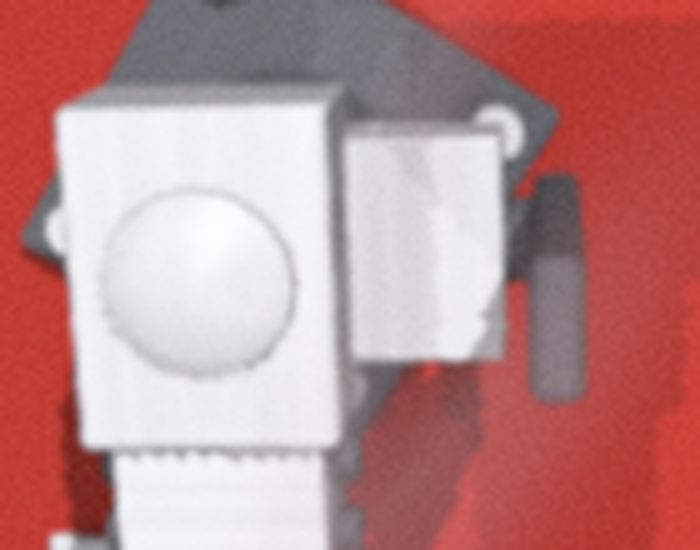

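```bash
python3 -m jog '[[[-0.007,0.001,0.03],0,0.028],[[-0.007,0.001,0.06],0,0.028],[[-0.007,0.001,0.09],0,0.028],[[-0.007,0.001,0.12],0,0.028],[[-0.007,0.001,0.135],0,0.028],[[-0.007,0.001,0.15],0,0.028],[[-0.007,0.001,0.165],0,0.028],[[-0.007,0.001,0.18],0,0.028],[[-0.007,0.001,0.185],0,0.028],[[-0.007,0.001,0.185],0,0.028],[[-0.007,0.001,0.185],0,0.028]]'; python3 - <<'E'
from h import *
a=imaging.capture("wrist");cv2.imwrite("pics/w2.png",a[100:480,100:560])
E
```

```text
t: 3.7
eef_pos: [0.5626, 0.1624, 0.1271]
ee_rot: [0.486, 0.874, 0.0, 0.0]
ft_force: [1.1, 0.3, -0.2]
width: 0.331
grasp_force: 0.0
```

View pics/w2.png

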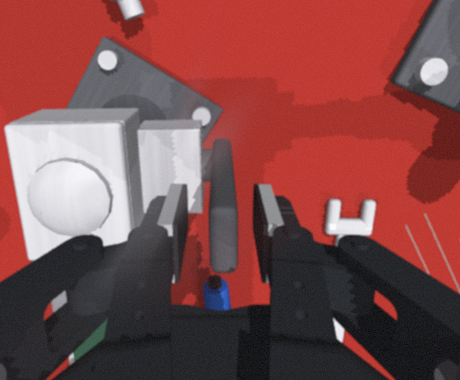

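The bar stands midway between the pads, at crop x≈222, and is clear of the latch box. Closing now.

```bash
python3 -m jog '[[[0,0,0],0,0],[[0,0,0],0,0],[[0,0,0],0,0],[[0,0,0],0,0],[[0,0,0],0,0],[[0,0,0],0,0]]'
```

```text
t: 4.35
eef_pos: [0.5633, 0.1633, 0.1271]
ee_rot: [0.485, 0.874, 0.001, 0.001]
ft_force: [4.2, 1.8, 7.2]
width: 0.11
grasp_force: 60.4
```

```bash
python3 -m jog '[[[0,0.003,0],0,0],[[0,0.006,0],0,0],[[0,0.009,0],0,0],[[0,0.012,0],0,0],[[0,0.015,0],0,0],[[0,0.017,0],0,0],[[0,0.018,0],0,0],[[0,0.018,0],0,0]]'; python3 -c "
from h import *
s=sense();print(R.from_quat(s['ee_rot']).as_matrix().T@s['ft_force'],s['wrist_torque'])"
```

```text
t: 5.15
eef_pos: [0.5764, 0.1717, 0.1268]
ee_rot: [0.485, 0.874, -0.001, -0.001]
ft_force: [-8.8, -8.7, 16.3]
width: 0.107
grasp_force: 61.9
[ -2.67831374 -12.10784607 -16.27448139] [-1.3141684   1.46982211  0.47633337]
```

```bash
python3 -m jog '[[[0,0.002,-0.0005],0,0],[[0,0.004,-0.001],0,0],[[0,0.005,-0.001],0,0],[[0,0.005,-0.001],0,0]]'; python3 -c "
from h import *
s=sense();print(R.from_quat(s['ee_rot']).as_matrix().T@s['ft_force'],s['wrist_torque'])"
```

```text
t: 5.55
eef_pos: [0.5798, 0.174, 0.1269]
ee_rot: [0.485, 0.874, -0.002, -0.001]
ft_force: [-9.3, -10.2, 6.4]
width: 0.105
grasp_force: 60.6
[ -3.75434292 -13.33959616  -6.30005834] [-1.60148194  1.32167625  0.48417175]
```

```bash
python3 -m jog '[[[0,0.001,-0.0005],0,0],[[0,0.002,-0.0005],0,0],[[0,0.002,-0.0005],0,0]]'; python3 -c "
from h import *
s=sense();print(R.from_quat(s['ee_rot']).as_matrix().T@s['ft_force'],s['wrist_torque'])"
```

```text
t: 5.85
eef_pos: [0.5802, 0.1743, 0.1269]
ee_rot: [0.485, 0.874, -0.003, -0.002]
ft_force: [-15.2, -15.2, 5.5]
width: 0.108
grasp_force: 60.5
[ -4.85669333 -21.04065037  -5.31822405] [-2.27922704  1.79570257  0.48572617]
```

```bash
python3 -m jog '[[[-0.0005,0,-0.003],0,0],[[-0.001,0,-0.006],0,0],[[-0.0015,0,-0.009],0,0],[[-0.002,0,-0.012],0,0],[[-0.002,0,-0.012],0,0]]'; python3 -c "
from h import *
s=sense();print(R.from_quat(s['ee_rot']).as_matrix().T@s['ft_force'],s['wrist_torque'])"
```

```text
t: 6.35
eef_pos: [0.5811, 0.1726, 0.1382]
ee_rot: [0.485, 0.874, -0.003, -0.003]
ft_force: [-9.9, -13.8, -10.2]
width: 0.108
grasp_force: 58.5
[ -6.52258898 -15.63487508  10.33648874] [-1.26446668  1.54387186  0.54732665]
```

```bash
python3 -m jog '[[[-0.001,0.001,-0.005],0,0],[[-0.0025,0.001,-0.011],0,0],[[-0.004,0.001,-0.016],0,0],[[-0.0055,0.001,-0.022],0,0],[[-0.007,0.001,-0.027],0,0],[[-0.009,0.001,-0.033],0,0],[[-0.009,0.001,-0.033],0,0]]'; python3 - <<'E'
from h import *
s=sense();print(R.from_quat(s['ee_rot']).as_matrix().T@s['ft_force'],s['wrist_torque'])
a=imaging.capture("wrist");b=imaging.capture("scene");cv2.imwrite("pics/m.png",np.hstack([a[100:400,60:420],cv2.resize(b[120:270,150:370],(440,300))]))
E
```

```text
t: 7.05
eef_pos: [0.5857, 0.1655, 0.1711]
ee_rot: [0.485, 0.874, -0.004, -0.004]
ft_force: [-16.8, -14.1, -8.7]
width: 0.108
grasp_force: 58.6
[ -3.07908901 -21.63641327   8.91619165] [-1.17354124  2.41819288  0.54511366]
```

View pics/m.png

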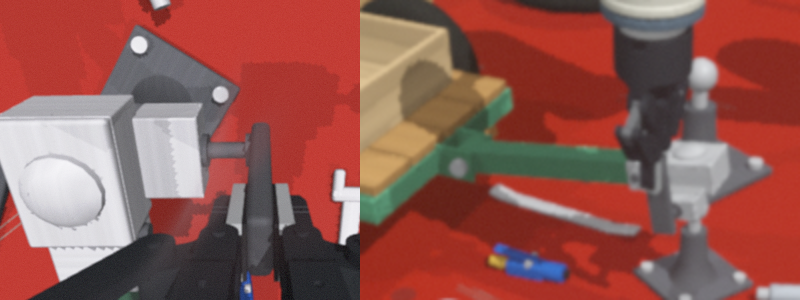

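The left half shows the latch rod drawn out. The right half shows the coupler up off the ball. I'll carry on along the arc.

```bash
python3 -m jog '[[[-0.002,0,-0.006],0,0],[[-0.004,0,-0.011],0,0],[[-0.006,0,-0.016],0,0],[[-0.008,0,-0.021],0,0],[[-0.010,0,-0.026],0,0],[[-0.0125,0,-0.031],0,0],[[-0.015,0,-0.036],0,0],[[-0.0175,0,-0.042],0,0],[[-0.020,0,-0.046],0,0],[[-0.022,0,-0.050],0,0],[[-0.024,0,-0.053],0,0],[[-0.024,0,-0.053],0,0],[[-0.024,0,-0.053],0,0]]'; python3 - <<'E'
from h import *
s=sense();print(R.from_quat(s['ee_rot']).as_matrix().T@s['ft_force'],s['wrist_torque'])
a=imaging.capture("wrist");b=imaging.capture("scene");cv2.imwrite("pics/m2.png",np.hstack([a[100:400,60:420],cv2.resize(b[120:270,150:370],(440,300))]))
E
```

```text
t: 8.45
eef_pos: [0.5984, 0.1457, 0.2236]
ee_rot: [0.485, 0.874, -0.004, -0.004]
ft_force: [-18.4, -9.9, -6.5]
width: 0.108
grasp_force: 58.5
[  1.29137188 -20.73950391   6.73789847] [-0.9438255   2.59836191  0.47039131]
```

View pics/m2.png

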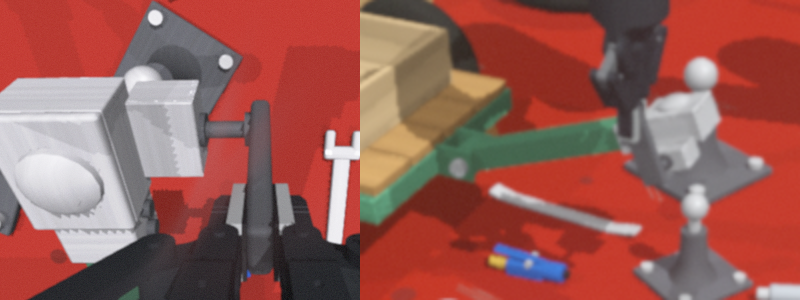

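The coupler is well above the bare ball, the latch is still drawn, and the tool has risen 97 mm, which puts the coupler about 10 cm up. I'll let it settle, then hand in.

```bash
python3 -m jog '[[[0,0,0],0,0],[[0,0,0],0,0],[[0,0,0],0,0],[[0,0,0],0,0],[[0,0,0],0,0]]' && python3 -c "
from bench import r
print(r.job_done())"
```

```text
t: 9.05
eef_pos: [0.5984, 0.1457, 0.2236]
ee_rot: [0.485, 0.874, -0.004, -0.004]
ft_force: [-18.9, -10.0, -6.8]
width: 0.106
grasp_force: 58.5
the job is handed in; nothing more can be done
None
```

I drew the latch right out to its stop and lifted the tongue off the ball; the arm is holding it still by the latch handle with the coupler about 10 cm up, nothing else on the table was touched, and the job was handed in at about 9 s.

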